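# Slide a board of wet-painted cups under the drying rack

### The arm

A 6-joint arm with a two-finger parallel gripper is mounted at the origin on the work surface. World frame = base frame: x ahead of the robot, y to its left, z up, the work surface at z = 0. Lengths are in mm, angles in degrees, forces in N, time in s.
With the tool pointing down it reaches from about 275 to 725 mm from the base axis. Payload 5.6 kg.
Tool frame: the origin (TCP) lies on the centre line of the jaws, within the pads' length; the fingertips stand finger_overhang ahead of it and the grasp point (between the pads) lies 3 mm ahead of it (finger_overhang is the distance from the TCP to the fingertips, in mm); z points along the fingers, y is the line along which they close (so a half turn about z gives the same grasp; the last joint's range is limited). The gripper opens to 85 mm and grips with 20 to 120 N. Pads are 22 mm wide; open, the fingers measure 114 mm over their backs; the gripper's body (76 mm by 85 mm) begins 54 mm behind the grasp point. The pads swing forward as they close: fully open they stand 13 mm farther back than shut.
Start: joints at [86.379, 14.616, 6.199, 0, -81.583, -16.306], TCP at [187.429, 517.072, 253.283] pointing down, gripper open.
Joint ranges: [-168.99, 168.99], [-69.2, 112.95], [-62.41, 85.93], [-164.36, 98.24], [-168.68, -3.75], [-174.98, 174.98]. Speed limits (degrees/s): [147.25, 147.25, 180, 180, 180, 180].

### API

Orientations are given as a 3x3 rotation matrix whose columns are the frame's x, y, z axes.
In Python, from rig import goto, movel, set_joints, grip, pause, solve_ik, get_state, snapshot, camera_model, PlanningError, sign_off, silhouettes, finger_overhang gives the robot as it stands. Calls block until the motion is done:
- goto(position, orientation): joint-space move of the TCP to a pose.
- movel(position, rotation=None, feed=150, until_force=None): straight line of the TCP; rotation=None keeps the orientation; feed is the mean speed in mm/s. With until_force (N) it stops when the force on the tool has changed by that much, and returns True; else False.
- set_joints(angles): joint-space move.
- grip(opening, strength=None): finger opening in mm; strength is the grip in N (None keeps the last); returns when the fingers have stopped.
- pause(seconds).
- solve_ik(position, orientation): joint angles nearest the present ones, or None.
- get_state(): the state.
- snapshot(name): name is "scene" or "top" or "wrist"; returns the picture (480x640x3 uint8, red, green, blue); there is no depth.
- camera_model(name): a dict with "fx", "fy", "cx", "cy" (pixels), "T" (4x4, takes a point from camera to world coordinates). Camera axes: x right, y up, looking along -z (the intrinsics and any distortion apply to the point x, -y, -z); pixel columns grow to the right and rows downward; lengths in mm; the calibration is good to about 2 mm. A picture is of the moment at which its call begins: read the wrist's pose just before it. camera_model takes no time and is no camera call; for the wrist camera it gives the pose at the moment of the call.
A pose or a line that the arm cannot do raises PlanningError and nothing moves.
- sign_off(): hands the job in; it is judged then, once.
Trained networks look in the newest picture that a camera, given by its name, has taken for a name from the list of things; names that differ only in an ending like _2 or _b are one class to them, and where a whole thing is asked for, a point or a joint stands for the part that bears it (a point fixed in the world has none). Each returns a list of dicts, best first, with "score" (0 to 1); they miss things now and then, are a little off and sometimes report something else, mostly with a low value. They report only what shows in the picture. A call takes as long as a camera call.
- silhouettes(camera, label): "region" (480x640 bool, what is visible of it) and "rect" ([left, top, right, bottom] in pixels, round what is visible of it).
The state is a dict: "time_s": time; "joint_pos": joint angles; "qvel": joint speeds; "joint_torque": joint torques, N m; "eef_pos": TCP position; "ee_rot": TCP orientation; "ft_force": force on the tool from outside, world axes, zero at the start; "wrist_torque": the same for the moment, N m; "opening": finger opening in mm; "finger_force": force on a finger pad.
Only numpy, scipy, OpenCV 4.12 (cv2) and the standard library are available. Lean on these libraries where they do the work, as an engineer would, in place of code of your own. Each camera call takes 0.05 s, during which the arm holds its last target. There are 200 camera calls.

### The job

Slide the wooden ware board with the two freshly painted cups across the table and in under the low drying rack, gently, until it is pressed squarely against the red stop bar at the back and stands midway between the rack's legs. Keep the board flat on the table; the paint is wet, so never touch the cups, and they must stay standing on the board. Do not lean on the rack or shift the jar, the bowl or the tile.

Things in the scene. Friction and masses are not known exactly. Their poses are not given: they have to be found in the camera images.
- board: Loose light-wood ware board, 150 mm wide (its x) by 160 mm long (its y) by 24 mm thick, 0.2 to 0.45 kg, flat on the table, carrying both cups; origin at the centre of its underside, z up. Its -y end faces the rack; its rear end is the face at y = +80 mm. Edges square. With the cups it takes about 2 to 7 N to slide.
- board_front (a point): Middle of the board's leading (-y) end face, 12 mm above the table.
- board_rear (a point): Middle of the board's rear (+y) end face, 12 mm above the table.
- cup_a: Loose white cup with blue dabs, paint wet, 68 mm in diameter, 78 mm tall, 0.14 kg, standing on the board, its wall only 10 to 20 mm in from the board's rear face; origin at the centre of its underside, 24 mm above the table, so its rim is 102 mm above the table.
- cup_b: The same cup with terracotta dabs, wet, standing on the front part of the board; origin at the centre of its underside.
- rack: Fixed steel drying rack on four legs; origin on the table on the bay's middle line; -y points into the bay, its open side looks to +y. Legs: 12 mm square posts at x = -125 and 125 mm, y = 84 and -136 mm (bay 238 mm wide). A flat blue marking, 156 by 166 mm, shows where the board belongs (board centre at x = 0, y = -20 mm, its rear end 24 mm inside the front rod's axis).
- stop: Red stop bar fixed across the back of the bay, 238 mm wide, 30 mm high, 16 mm thick; origin on the table in the middle of its front face, axes as the rack's.
- stop_face (a point): Middle of the stop bar's front face, 12 mm above the table; axes as the rack's (-y points into the bar).
- front_bar (a point): Middle of the front rod (10 mm in diameter) of the grid that roofs the rack. The grid, of rods and side rails, is open to the eye; its underside is 150 mm and its top 162 mm above the table, and it covers y = +90 to -142 mm of the rack. The point lies at the underside's height; axes as the rack's.
- jar: Bystander: glass jar with black lid, 68 mm in diameter, 110 mm tall; origin at the centre of its underside.
- bowl: Bystander: terracotta bowl, 90 mm in diameter, 50 mm tall; origin at the centre of its underside.
- tile: Bystander: blue glazed tile, 70 by 70 by 14 mm, flat on the table on the robot's side of the board's way; origin at the centre of its underside.

How it is judged:
By the outcome, as a careful person would: the job done as asked, in the order asked, and still so for the second after the job is handed in, with the robot touching nothing.
It also fails if it takes over 58 s, if anything falls off the work surface, if the arm or the gripper's body presses on something with over 40 N, if the wrist force passes 120 N, or if a joint passes its speed limit or range.

## Working session

There is one attempt and no reset: what is moved stays moved. The work goes in short steps, each a Python script; the robot and the scene stay as the last script left them, time stands still between calls to the robot, and variables do not carry over. Pictures are saved under pics/ and viewed, at most 10 in all, crops included, and the job is handed in when it is done.

```bash
mkdir -p pics; ls
python3 - <<'E'
from rig import *
import cv2,numpy as np
print(finger_overhang if not callable(finger_overhang) else finger_overhang())
for c in("scene","top"):
    im=snapshot(c); cv2.imwrite(f"pics/{c}0.png",im[...,::-1])
    m=camera_model(c); print(c,{k:(np.round(v,3).tolist()) for k,v in m.items() if not isinstance(v,str)})
    for l in("board","cup_a","rack","stop","jar","bowl","tile"):
        for r in silhouettes(c,l)[:3]: print(c,l,round(r["score"],2),r["rect"])
s=get_state();print(s["time_s"],s["ee_rot"])
E
```

```text
pics
22.0
scene {'fx': 549.918, 'fy': 549.918, 'cx': 324.736, 'cy': 243.923, 'T': [[0.886, -0.294, 0.359, 958.11], [0.463, 0.582, -0.668, -707.604], [-0.013, 0.758, 0.652, 761.955], [0.0, 0.0, 0.0, 1.0]]}
scene board 0.59 [301.3, 198.6, 391.1, 253.7]
scene cup_a 0.67 [341.7, 185.7, 374.6, 230.1]
scene cup_a 0.56 [318.4, 164.1, 351.2, 211.1]
scene rack 0.78 [144.2, 210.8, 368.2, 426.0]
scene stop 0.64 [145.9, 210.8, 365.6, 424.6]
scene stop 0.57 [184.2, 324.6, 291.5, 405.5]
scene jar 0.94 [422.4, 205.5, 460.4, 266.8]
scene jar 0.53 [148.1, 212.0, 364.4, 426.4]
scene bowl 0.89 [386.7, 266.2, 437.7, 307.8]
scene bowl 0.56 [320.0, 165.1, 350.9, 211.2]
scene tile 0.73 [300.8, 201.5, 392.8, 252.0]
scene tile 0.64 [232.0, 230.2, 275.3, 261.7]
top {'fx': 539.361, 'fy': 539.361, 'cx': 329.435, 'cy': 238.036, 'T': [[-0.022, 0.999, -0.042, 534.074], [-1.0, -0.023, -0.008, -16.379], [-0.009, 0.042, 0.999, 1075.046], [0.0, 0.0, 0.0, 1.0]]}
top board 0.7 [202.4, 217.0, 292.6, 298.2]
top cup_a 0.67 [200.1, 257.5, 246.2, 295.3]
top cup_a 0.59 [232.0, 215.7, 273.1, 253.2]
top cup_a 0.55 [361.7, 154.2, 522.2, 327.3]
top rack 0.66 [361.3, 152.4, 524.1, 324.5]
top stop 0.89 [457.3, 189.9, 480.9, 308.0]
top stop 0.71 [364.0, 152.2, 526.7, 321.2]
top stop 0.69 [310.9, 306.5, 351.5, 344.5]
top jar 0.78 [230.6, 121.7, 268.4, 165.4]
top bowl 0.89 [302.1, 121.5, 346.1, 166.9]
top tile 0.63 [309.3, 305.2, 352.4, 346.6]
0.8 [[ 9.40106988e-01 -3.40879526e-01 -1.40492956e-05]
 [-3.40879522e-01 -9.40106983e-01  1.12118413e-04]
 [-5.14267124e-05 -1.00614187e-04 -9.99999994e-01]]
```

View pics/top0.png

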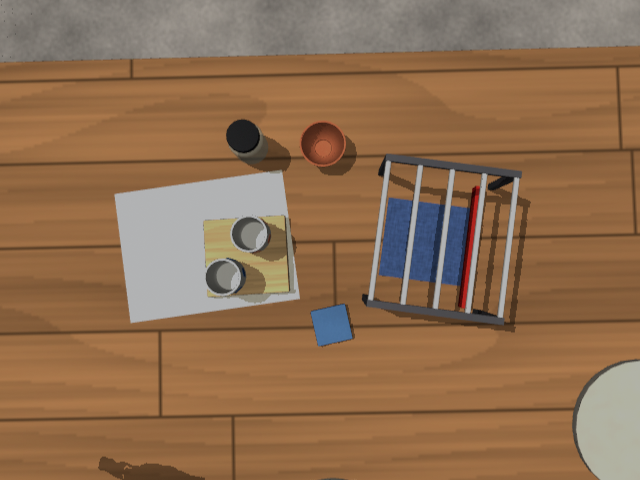

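View pics/scene0.png

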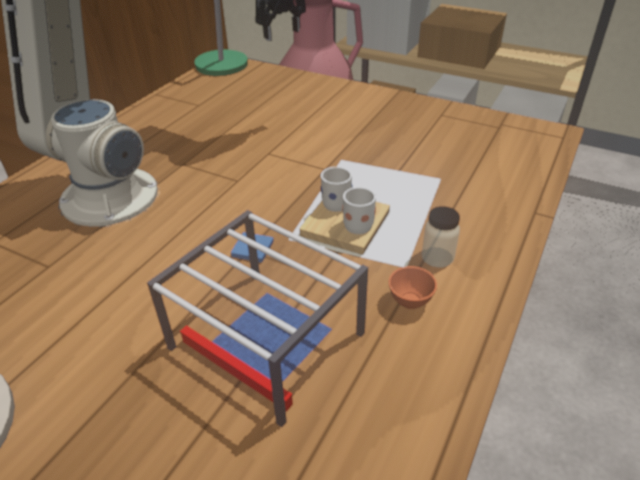

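The top view shows the board near px (247,256), with the blue-dab cup at its rear left (225,278) and the other cup at (250,234). The marking is near (424,241), the red bar near (470,247) and the tile at (331,325). The scene view agrees. I'll push with two open fingertips on the rear face, with the tool tilted so it clears the cup and the rod. Next I'll fit the poses.

```bash
cat > h.py <<'E'
from rig import *
import cv2,numpy as np
from scipy.optimize import minimize
def proj(m,P):
    Q=(np.c_[P,np.ones(len(P))]@np.linalg.inv(m["T"]).T)[:,:3]
    return np.c_[m["cx"]+m["fx"]*Q[:,0]/-Q[:,2], m["cy"]-m["fy"]*Q[:,1]/-Q[:,2]]
def R2(a): a=np.radians(a);return np.array([[np.cos(a),-np.sin(a)],[np.sin(a),np.cos(a)]])
def box(x0,x1,y0,y1,z0,z1): return np.array([[x,y,z] for x in(x0,x1) for y in(y0,y1) for z in(z0,z1)],float)
def place(p,B): return np.c_[B[:,:2]@R2(p[2]).T+p[:2],B[:,2]]
def hull(P): return cv2.convexHull(np.asarray(P,np.float32)).reshape(-1,2)
def iou(a,b):
    i=cv2.intersectConvexConvex(a,b)[0]; return i/(cv2.contourArea(a)+cv2.contourArea(b)-i)
def fit(m,items,p0):   # items: (box, observed hull)
    f=lambda p:sum(1-iou(hull(proj(m,place(p,B))),h) for B,h in items)
    r=minimize(f,p0,method="Nelder-Mead",options=dict(initial_simplex=np.array(p0)+np.array([[0,0,0],[12,0,0],[0,12,0],[0,0,6]]),xatol=.02,fatol=1e-6,maxiter=600))
    return r.x,r.fun
def mask(im,rect,lo,hi):
    hsv=cv2.cvtColor(im,cv2.COLOR_RGB2HSV); k=cv2.inRange(hsv,np.array(lo),np.array(hi))
    z=np.zeros_like(k); l,t,r,b=[int(v) for v in rect]; z[t:b,l:r]=k[t:b,l:r]
    z=cv2.morphologyEx(z,cv2.MORPH_OPEN,np.ones((2,2))); return z
def mhull(k):
    ys,xs=np.nonzero(k); return hull(np.r_[np.c_[xs-.5,ys-.5],np.c_[xs+.5,ys+.5],np.c_[xs-.5,ys+.5],np.c_[xs+.5,ys-.5]])
BOARD=box(-75,75,-80,80,0,24); MARK=box(-78,78,-100,63,0,.1); STOP=box(-119,119,-116,-100,0,30)
E
python3 - <<'E'
from h import *
im=cv2.imread("pics/top0.png")[...,::-1].copy(); m=camera_model("top")
hsv=cv2.cvtColor(im,cv2.COLOR_RGB2HSV)
for n,(c,r) in dict(board=(275,265),board2=(275,285),side=(291,270),paper=(160,250),table=(300,400),mark=(425,225),red=(470,230)).items(): print(n,hsv[r,c])
kb=mask(im,(195,205,305,305),(18,60,120),(35,255,255)); km=mask(im,(370,185,480,300),(105,90,40),(130,255,255)); kr=mask(im,(450,180,490,315),(0,180,90),(6,255,255))|mask(im,(450,180,490,315),(174,180,90),(180,255,255))
v=im.copy()
for k,c in((kb,(0,255,0)),(km,(255,255,0)),(kr,(0,255,255))): v[k>0]=c
b,fb=fit(m,[(BOARD,mhull(kb))],[500,147,5]); print("board",b,fb)
for n,it in dict(mark=[(MARK,mhull(km))],stop=[(STOP,mhull(kr))],both=[(MARK,mhull(km)),(STOP,mhull(kr))]).items():
    r,f=fit(m,it,[530,-190,-6]); print(n,r,f)
for B,p in((BOARD,b),(MARK,r),(STOP,r)): cv2.polylines(v,[np.round(hull(proj(m,place(p,B)))).astype(int)],True,(255,0,255))
cv2.polylines(v,[np.round(hull(proj(m,place(r,box(-131,131,-142,90,150,162))))).astype(int)],True,(255,255,255))
cv2.imwrite("pics/fit.png",cv2.resize(v[130:340,190:535],None,fx=2.3,fy=2.3,interpolation=0)[...,::-1])
# tool poses reachability
E
```

```text
board [ 21 105 177]
board2 [ 22 101 177]
side [ 25  31 140]
paper [105   3 179]
table [ 14 143 152]
mark [110 131 130]
red [  1 225  85]
board [544.99456377 155.3555315    1.92098866] 0.017395104520451787
mark [ 569.67879847 -179.37693307   -8.80480922] 0.01076796833970306
stop [ 571.25328976 -170.90869498   -9.01187624] 0.5983422077435949
both [ 569.77127346 -179.0091006    -8.84664556] 0.6134498365894931
```

View pics/fit.png

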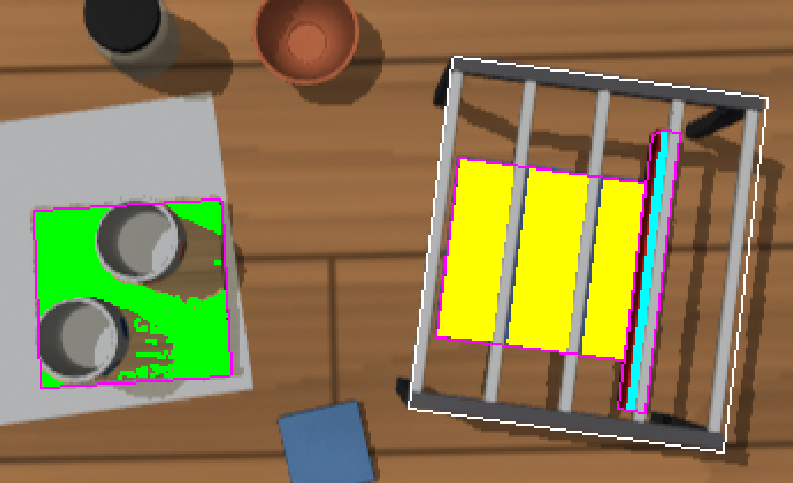

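The fits are consistent: the overlay matches the board edges, marking, stop and grid outline. The board is at (545,155) with yaw 1.9°, and the rack is at (569.7,-179) with yaw -8.8°. Next I'll plan the path, check reach and see where the wrist camera sits.

```bash
cat > plan.py <<'E'
from h import *
from scipy.interpolate import BPoly
RACK=np.array([569.75,-179.3,-8.82]); EL=50.; OV=22.
GOAL=np.r_[RACK[:2]+R2(RACK[2])@[0,-20],RACK[2]]
def hd(a): a=np.radians(a); return np.array([np.sin(a),-np.cos(a)])
def tool(p,gap=0,contact_z=16.,flip=1,lat=0,ov=OV):
    """TCP pose with the tips' upper front edge on the rear face (gap behind it) of a board at p"""
    h=np.r_[hd(p[2]),0]; e=np.radians(EL); z=np.array([0,0,1.])
    a=h*np.cos(e)-z*np.sin(e); q=h*np.sin(e)+z*np.cos(e)
    bx=np.r_[R2(p[2])@[1,0],0]
    c=np.r_[p[:2],0]-h*(80+gap)+z*contact_z+bx*lat
    y=bx*flip; return c-11*q-ov*a, np.c_[np.cross(y,a),y,a]
def path(p0,p1,n,k=1.):
    d=np.hypot(*(p1[:2]-p0[:2])); b=BPoly.from_derivatives([0,1],[[p0[:2],hd(p0[2])*d*k],[p1[:2],hd(p1[2])*d*k]])
    t=np.linspace(0,1,n+1); v=b.derivative()(t); return np.c_[b(t),np.degrees(np.arctan2(v[:,0],-v[:,1]))]
E
python3 - <<'E'
from plan import *
s=get_state(); R=np.array(s["ee_rot"]); T=camera_model("wrist")["T"]
print("cam in tool",R.T@(np.array(T)[:3,3]-s["eef_pos"]), "look",R.T@-np.array(T)[:3,2])
b=np.array([545,155.4,1.92]); P=path(b,GOAL,8); print(np.round(P,1))
for f in(1,-1):
    for p,g in [(b,60)]+[(p,0) for p in P]:
        q=solve_ik(*tool(p,g,flip=f)); print(f,None if q is None else np.round(q))
E
```

```text
cam in tool [ 8.44512162e+01 -1.20828226e-01 -1.20861386e+02] look [-3.22258310e-01  5.53501792e-04  9.46651612e-01]
[[ 545.   155.4    1.9]
 [ 547.8  111.     5.1]
 [ 552.6   66.6    7. ]
 [ 558.4   22.1    7.6]
 [ 564.1  -22.3    6.9]
 [ 568.8  -66.7    5. ]
 [ 571.5 -111.     1.7]
 [ 571.1 -155.1   -2.9]
 [ 566.7 -199.1   -8.8]]
1 [ 56.  49.  10.  22. -86. 117.]
1 [ 53.  45.   1.  24. -81. 117.]
1 [ 51.  41.  -8.  27. -74. 118.]
1 [ 49.  38. -14.  31. -70. 119.]
1 [ 45.  36. -19.  34. -66. 119.]
1 [ 41.  35. -23.  36. -63. 120.]
1 [ 37.  34. -24.  38. -62. 120.]
1 [ 32.  35. -24.  39. -61. 121.]
1 [ 27.  35. -22.  39. -62. 122.]
1 [ 22.  37. -19.  38. -63. 123.]
-1 [ 56.  49.  10.  22. -86. -63.]
-1 [ 53.  45.   1.  24. -81. -63.]
-1 [ 51.  41.  -8.  27. -74. -62.]
-1 [ 49.  38. -14.  31. -70. -61.]
-1 [ 45.  36. -19.  34. -66. -61.]
-1 [ 41.  35. -23.  36. -63. -60.]
-1 [ 37.  34. -24.  38. -62. -60.]
-1 [ 32.  35. -24.  39. -61. -59.]
-1 [ 27.  35. -22.  39. -62. -58.]
-1 [ 22.  37. -19.  38. -63. -57.]
```

Run:
```python
from plan import *
b=np.array([545,155.4,1.92])
goto(*tool(b,70,150)); goto(*tool(b,60,45)); pause(.3)
s=get_state(); print(s["ft_force"],s["opening"],s["time_s"])
p,R=tool(b,60,4)
r=movel(p,R,feed=15,until_force=3); s=get_state()
z0=tool(b,60,0)[0][2]
print(r,s["eef_pos"],"contact_z eq",s["eef_pos"][2]-z0,s["ft_force"],s["time_s"])
q=np.array(s["eef_pos"]); q[2]+=3; movel(q,feed=20)
s=get_state(); print(s["eef_pos"],s["ft_force"])
cv2.imwrite("pics/w1.png",snapshot("wrist")[...,::-1])
```

```text
[ 0.09534855 -0.13640385  0.3285955 ] 85.17813864656685 3.6833
False [539.5511384  317.87540296  13.82858002] contact_z eq 4.046265979942794 [ 0.61432238  0.20525683 -0.18011414] 6.5667
[539.6347856  318.01759825  17.09579802] [0.37491533 0.10255466 0.14097173]
```

View pics/w1.png

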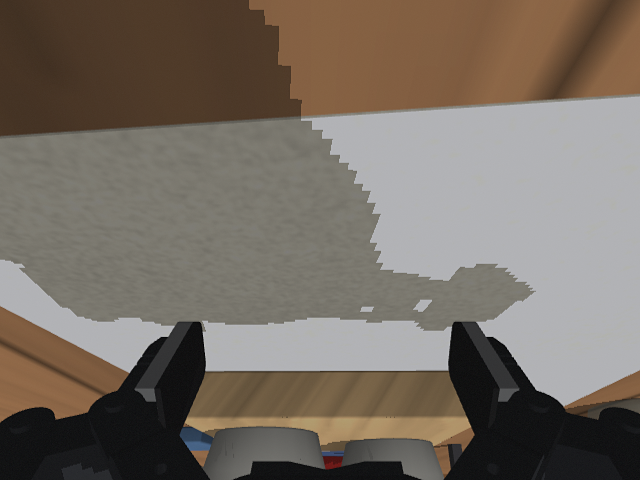

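The wrist view shows the open fingertips at about (205,330) and (450,330), straight behind the board's rear face (rows 372–415), with both cups beyond it. The tips haven't touched the table yet, so the overhang is smaller when open: about 22−13 = 9 mm. I'll finish the table touch with that value, then make contact.

```bash
sed -i 's/OV=22\./OV=9./' plan.py
python3 - <<'E'
from plan import *
b=np.array([545,155.4,1.92])
z0=tool(b,60,0)[0][2]
p,R=tool(b,50,8)
movel(tool(b,50,17)[0],R,feed=30); pause(.2)
r=movel(p,R,feed=10,until_force=2.5); s=get_state()
zc=s["eef_pos"][2]-z0; print(r,"contact_z at table touch",zc,s["ft_force"])
if r:
    zc+=2.5
    movel(tool(b,50,zc)[0],R,feed=20); pause(.2)
    movel(tool(b,10,zc)[0],R,feed=50); pause(.2)
    r=movel(tool(b,-6,zc)[0],R,feed=10,until_force=1.5); s=get_state()
    print(r,"gap",(tool(b,0,zc)[0]-s["eef_pos"])@np.r_[hd(b[2]),0],s["ft_force"],s["time_s"],"zc",zc)
im=snapshot("top"); cv2.imwrite("pics/t2.png",im[...,::-1]); cv2.imwrite("pics/w2.png",snapshot("wrist")[...,::-1])
E
```

```text
True contact_z at table touch 12.06998946627872 [0.22319045 1.17789715 3.58910784]
True gap 0.26676491497553956 [1.40068828 0.83960062 1.97620088] 11.1083 zc 14.56998946627872
```

View pics/w2.png

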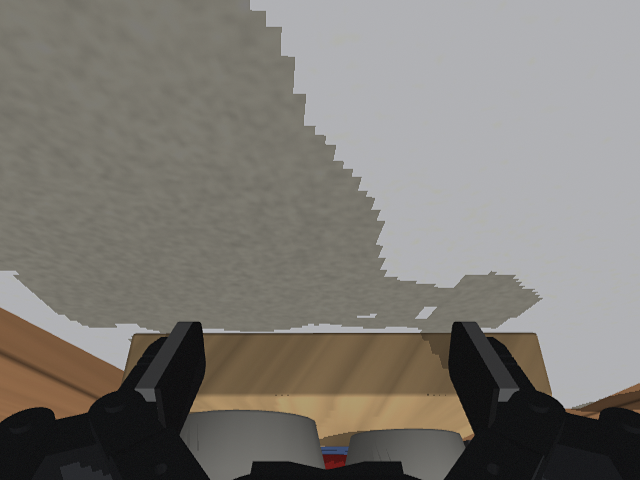

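The wrist view shows both tips at the rear face. The board's lower edge runs from column 133 to 547, about 5 mm off the finger centre, which is harmless. Now I'll push along the first half of the path and re-measure from the top camera.

```bash
cat > look.py <<'E'
from plan import *
def look(p0,name):
    im=snapshot("top"); m=camera_model("top")
    c=proj(m,place(p0,BOARD)); l,t=c.min(0)-12; r,bb=c.max(0)+12
    k=mask(im,(l,t,r,bb),(18,60,95),(35,255,255)); k=cv2.morphologyEx(k,cv2.MORPH_OPEN,np.ones((3,3)))
    b,f=fit(m,[(BOARD,mhull(k))],p0); v=im.copy(); v[k>0]=(0,255,0)
    for B,p in((BOARD,b),(MARK,RACK)): cv2.polylines(v,[np.round(hull(proj(m,place(p,B)))).astype(int)],True,(255,0,255))
    cv2.imwrite(name,cv2.resize(v[130:340,190:535],None,fx=2.3,fy=2.3,interpolation=0)[...,::-1]); return b,f
E
python3 - <<'E'
from look import *
b=np.array([545,155.4,1.92]); ZC=14.57
print(look(b,"pics/l0.png"))
pre=GOAL.copy(); pre[:2]-=hd(GOAL[2])*40
P=path(b,pre,8); print(np.round(P,1).tolist())
for p in P[1:6]:
    q,R=tool(p,0,ZC); r=movel(q,R,feed=45,until_force=25); s=get_state(); print(r,np.round(s["ft_force"],1),round(s["time_s"],1))
    if r: break
print(p,look(p,"pics/l1.png")); cv2.imwrite("pics/w3.png",snapshot("wrist")[...,::-1])
E
```

```text
(array([544.98613104, 155.52051514,   1.9797355 ]), np.float64(0.014189223089524416))
[[545.0, 155.4, 1.9], [547.9, 115.9, 6.1], [553.1, 76.4, 8.7], [559.6, 36.9, 9.7], [566.3, -2.5, 9.2], [572.0, -41.9, 7.1], [575.8, -81.2, 3.4], [576.4, -120.4, -1.9], [572.8, -159.5, -8.8]]
False [-0.5 -0.6 -0.4] 12.3
False [-0.6  0.4 -0.5] 13.3
False [ 0.2 -0.2  0.4] 14.4
False [-0.2 -0.3  0.9] 15.4
False [-0.5 -0.6 -0.4] 16.5
[572.04745537 -41.89552713   7.13936838] (array([569.8348061 , -43.00368182,   7.05373793]), np.float64(0.020021833937743705))
```

View pics/l1.png

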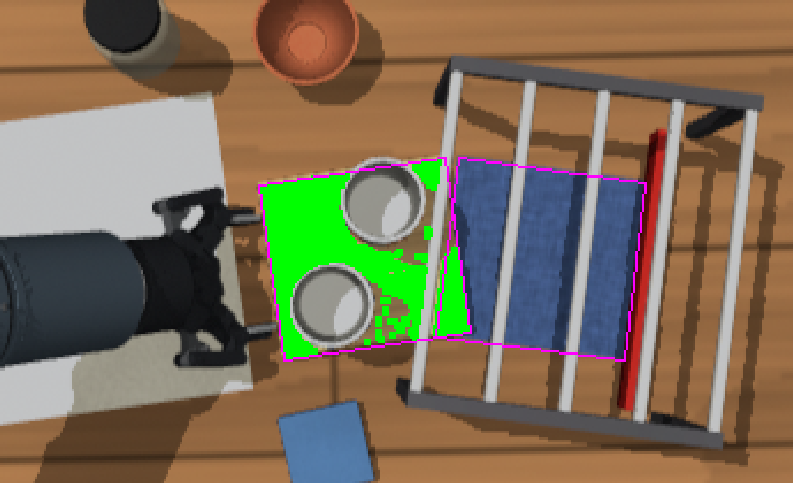

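View pics/w3.png

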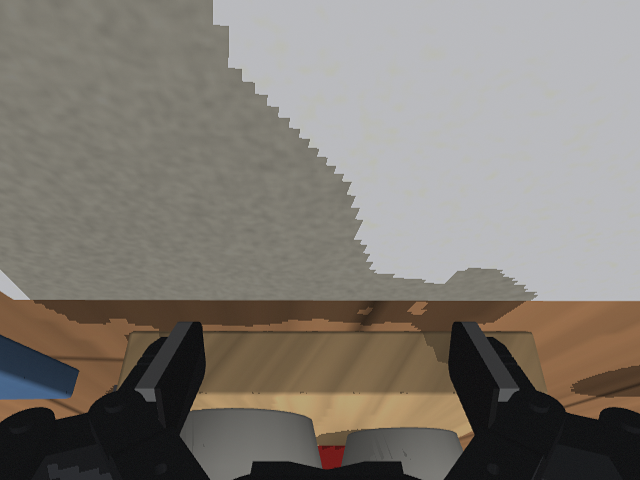

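The push works well: forces are low, the cups are undisturbed, and the board is square on both fingers with about 2 mm of sideways slip. I'll replan from the measured pose for the second leg, up to 30 mm short of the stop.

Run:
```python
from look import *
b=np.array([569.83,-43.0,7.1]); ZC=14.57
pre=GOAL.copy(); pre[:2]-=hd(GOAL[2])*30
P=path(b,pre,5); print(np.round(P,1).tolist())
for p in P[1:]:
    q,R=tool(p,.8,ZC,lat=2.3); r=movel(q,R,feed=40,until_force=25); s=get_state(); print(r,np.round(s["ft_force"],1),round(s["time_s"],1))
    if r: break
print(p,look(p,"pics/l2.png")); cv2.imwrite("pics/w4.png",snapshot("wrist")[...,::-1])
```

```text
[[569.8, -43.0, 7.1], [572.6, -68.2, 5.3], [574.5, -93.6, 2.9], [575.1, -119.0, -0.3], [574.1, -144.3, -4.2], [571.3, -169.4, -8.8]]
False [ 0.1 -0.4 -0.4] 17.4
False [-0.5 -0.8 -0.1] 18.2
False [ 0.1 -0.8 -1.8] 19.0
False [ 0.6 -0.1  0.3] 19.8
False [-0.2 -0.   0.6] 20.6
[ 571.28330784 -169.41825081   -8.82      ] (array([ 575.6930481 , -171.61446313,   -8.71985947]), np.float64(0.012784336764458448))
```

View pics/l2.png

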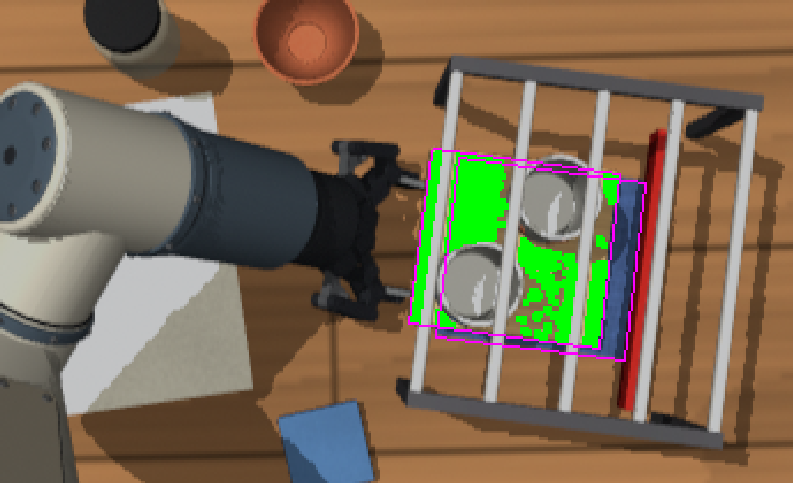

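The board is about 4.7 mm too far toward rack +x, already square, with about 28 mm left to go. I'll push obliquely in short steps and re-measure.

```bash
cat >> look.py <<'E'
def loc(b): return np.r_[R2(-RACK[2])@(b[:2]-GOAL[:2]),b[2]-RACK[2]]   # board error in rack axes
def step(dx,dy,feed=20,until=15,dz=0):
    s=get_state(); q=np.array(s["eef_pos"])+np.r_[R2(RACK[2])@[dx,dy],dz]
    R=tool(GOAL)[1]; r=movel(q,R,feed=feed,until_force=until); s=get_state(); return r,np.round(s["ft_force"],1).tolist(),round(s["time_s"],1)
E
python3 - <<'E'
from look import *
b=np.array([575.7,-171.6,-8.7]); print(loc(look(b,"pics/x.png")[0]))
for i in range(2):
    print(step(-1.6,-6)); b=look(b,"pics/x.png")[0]; print(loc(b))
E
```

```text
[ 4.69773314 28.420515    0.02923992]
(False, [1.4, 1.8, -1.1], 21.2)
[ 3.27341458 22.48296552  0.41313566]
(False, [1.2, 1.2, -0.4], 21.7)
[ 0.92299361 16.33575088  0.17789106]
```

The oblique push works. One more small correction, then straight on to the stop with force control.

Run:
```python
from look import *
b=np.array([570,-183,-8.7])
print(step(-.9,-7)); b=look(b,"pics/x.png")[0]; print(loc(b))
print(step(-.0,-6)); b=look(b,"pics/x.png")[0]; print(loc(b))
pause(.2); print(step(0,-8,8,8)); b=look(b,"pics/x.png")[0]; print(loc(b),get_state()["ft_force"])
pause(.2); print(step(0,-4,8,8),get_state()["ft_force"]); b=look(b,"pics/l3.png")[0]; print(loc(b))
```

```text
(False, [0.7, 1.4, -0.2], 22.3)
[-0.07543519  9.16922126  0.59921447]
(False, [1.5, 0.4, -1.0], 22.8)
[-0.30782018  2.58381925 -0.02432729]
(True, [0.4, 2.5, 1.6], 23.7)
[0.37215204 0.1562173  0.24229755] [0.33640965 2.19170538 1.4133405 ]
(True, [-0.4, 2.3, 1.9], 24.2) [-0.42557311  2.26778666  1.90880536]
[0.37215204 0.1562173  0.24229755]
```

Run:
```python
from look import *
b=np.array([566.5,-199,-8.7])
print(step(0,-4,8,12)); q=np.array(get_state()["eef_pos"])
print(step(0,25,40,None)); print(step(0,70,80,None)); print(step(0,60,120,None,80))
pause(.3); b,f=look(b,"pics/l4.png"); print(loc(b),f); cv2.imwrite("pics/s5.png",cv2.resize(snapshot("scene")[150:430,100:480],None,fx=2,fy=2)[...,::-1])
im=cv2.imread("pics/l4.png")
```

```text
(True, [-0.4, 2.8, 1.7], 24.6)
(False, [0.4, -0.3, -0.4], 25.3)
(False, [0.3, -1.1, 0.0], 26.4)
(False, [0.2, -0.1, -0.6], 27.4)
[0.48485705 0.25484178 0.15404615] 0.014195104969751071
```

View pics/l4.png

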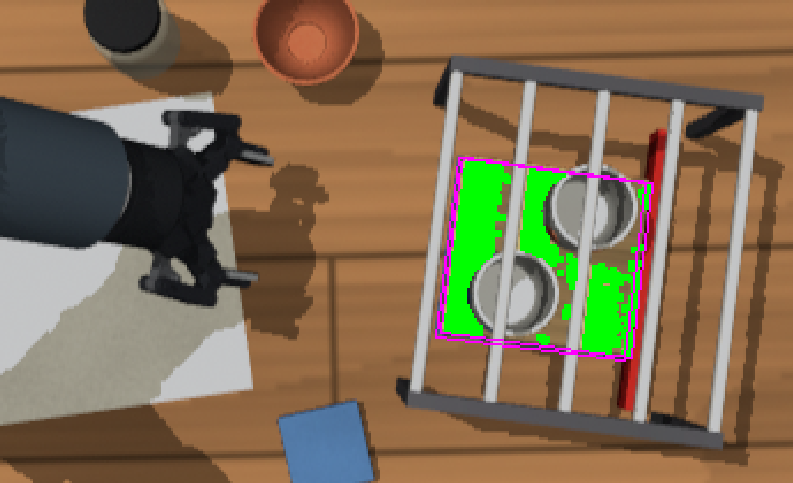

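View pics/s5.png

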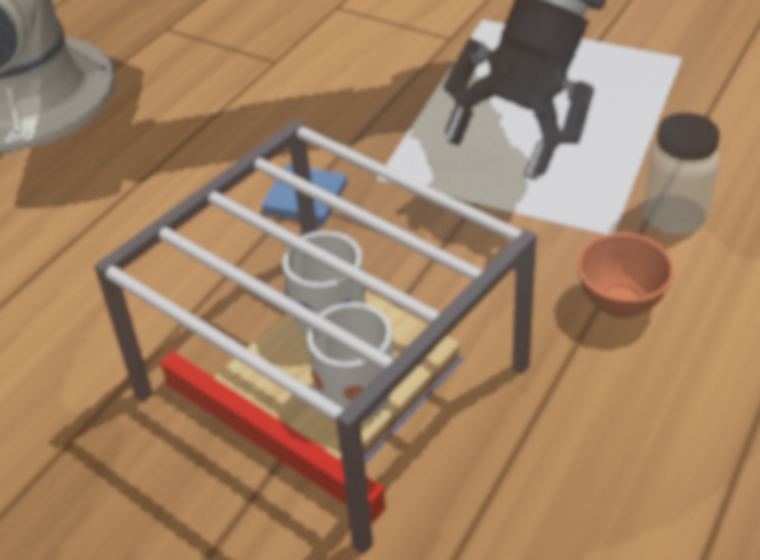

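The board is against the red bar, square to within about 0.2° and 0.5 mm off the middle line. Both cups are standing, the bystanders are where they were, and the arm is clear.

```bash
python3 -c "
from rig import *
print(sign_off())"
```

```text
the job is handed in; nothing more can be done
None
```

I slid the board under the rack and pressed it against the red stop bar; by the last top-camera fit it is square to about 0.2° and about 0.5 mm off the middle, with both cups standing, the jar, bowl and tile where they were, and the job handed in at about 28 s.

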